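# Open the counterweighted brew head and load a capsule

### The arm

A 6-joint arm with a two-finger parallel gripper is mounted at the origin on the work surface. World frame = base frame: x ahead of the robot, y to its left, z up, the work surface at z = 0. Lengths are in m, angles in degrees, forces in N, time in s.
With the tool pointing down it reaches from about 0.3 to 0.75 m from the base axis. Payload 8.5 kg.
Tool frame: the origin (TCP) lies on the centre line of the jaws, within the pads' length; the fingertips stand 17 mm ahead of it and the grasp point (between the pads) lies 2 mm behind it (env.tcp_to_tips is the distance from the TCP to the fingertips, in m); z points along the fingers, y is the line along which they close (so a half turn about z gives the same grasp; the last joint's range is limited). The gripper opens to 85 mm and grips with 20 to 120 N. Pads are 22 mm wide; open, the fingers measure 114 mm over their backs; the gripper's body (76 mm by 85 mm) begins 54 mm behind the grasp point. The pads swing forward as they close: fully open they stand 13 mm farther back than shut.
Start: joints at [57.336, 21.807, 74.336, -0, 83.858, -12.336], TCP at [0.191, 0.516, 0.248] pointing down, gripper open.
Joint ranges: [-178.18, 178.18], [-50.72, 133.34], [12.68, 142.11], [-81.47, 261.47], [9.98, 163.14], [-165.26, 165.26]. Speed limits (degrees/s): [136.94, 136.94, 180, 180, 180, 180].

### API

Orientations are given as a 3x3 rotation matrix whose columns are the frame's x, y, z axes.
In Python, from rig import env gives the robot as it stands. The module is installed in compiled form; this text tells all that it offers.
- The arm moves only by the shell command python3 -m pendant 'ROWS' [FORCE]. ROWS is JSON, a list of rows, each a list of 7 numbers: the opening, from 0 (shut) to 1 (fully open), then the shift along the tool's x, y, z in m, then the turn, a rotation vector about the tool's x, y, z in rad. A call has 1 to 5 rows; each row is the pose to reach, as a shift and turn from the pose commanded when the call began, along the tool's axes at that moment; what a row does not reach only later rows make up. A row lasts 1/8 s, in which the tool goes at most 62.5 mm and 10.7 degrees, less where a joint would pass 70% of its speed; a pose out of reach is approached as far as the arm can. A call with a gripper value outside its range is refused whole. The fingers move at their own pace and stop on an object; FORCE is the grip in N (left out, the last holds). Time passes only in rows, so rows that repeat a pose let the fingers close. It gives the time, the measured TCP pose, the force, the opening and the grip force at its end, in the units of the state.
- env.observe(): the state, without advancing time (a new reading comes with each control period).
- env.get_image(name): name is "scene" or "side" or "wrist"; returns a dict with "image" (384x512x3 uint8, blue, green, red), "fx", "fy", "cx", "cy" (pixels), "k1" (the pictures are not rectified: a ray, as slopes to the right and down, at radius r is drawn at 1 + k1 r^2 times it, then the intrinsics apply), "pose" (4x4, takes a point from camera to world coordinates). Camera axes: x right, y up, looking along -z (the intrinsics and any distortion apply to the point x, -y, -z); pixel columns grow to the right and rows downward; lengths in m; the calibration is good to about 2 mm. A picture is of the moment at which its call begins. There is no depth.
- env.close_job(): hands the job in; it is judged then, once.
Trained networks look in the newest picture that a camera, given by its name, has taken for a name from the list of things; names that differ only in an ending like _2 or _b are one class to them, and where a whole thing is asked for, a point or a joint stands for the part that bears it (a point fixed in the world has none). Each returns a list of dicts, best first, with "conf" (0 to 1); they miss things now and then, are a little off and sometimes report something else, mostly with a low value. They report only what shows in the picture. A call takes as long as a camera call.
- env.find_in(camera, thing): "bbox" ([centre column, centre row, width, height] in pixels, round what is visible of it).
- env.trace(camera, thing): "mask" (384x512 bool, what is visible of it) and "bbox" ([centre column, centre row, width, height] in pixels, round what is visible of it).
- env.tip_of(camera, thing): "centre" ([column, row] in pixels: a listed point, or the origin of a listed thing).
The state is a dict: "time_s": time; "q": joint angles; "qvel": joint speeds; "joint_efforts": joint torques, N m; "position": TCP position; "tool_rot": TCP orientation; "ft_force": force on the tool from outside, world axes, zero at the start; "wrist_torque": the same for the moment, N m; "grip_width": finger opening in m; "gripper_force": force on a finger pad.
Only numpy, scipy, OpenCV 4.12 (cv2) and the standard library are available. Lean on these libraries where they do the work, as an engineer would, in place of code of your own. Each camera call takes 0.05 s, during which the arm holds its last target. There are 200 camera calls.

### The job

Lift the capsule machine's counterweighted brew head by its orange handle, over its balance point and gently down on to its rubber rest, keeping hold of it until you feel it lie there, so that it then stays open by itself: never let it fall or swing freely, and do not force it against the rest. Then load the capsule with the red collar: set it upright in the machine's chamber, collar fully down on the rim, and let go, leaving the other capsules and everything else where they are.

Things in the scene. Friction and masses are not known exactly. Their poses are not given: they have to be found in the camera images.
- machine: White/black capsule coffee machine, fixed to the table, 350 long (x), 150 wide, 216 high. Origin: on the table under the brew head's hinge axis; z up; front (drip tray, chamber, handle) towards its -x. In its frame: chamber block x -150 to -60, y +-55, top z 135; two hinge cheeks y +-57 up to z 160; clear water tank behind, x 102 to 181, top z 216.
- hinge (a point): Middle of the brew head's hinge axis (along the machine's y), 155 above the table. A rubber rest inside stops the counterweight when the head is open. The rest is screw-adjusted and differs every time: the open head rests anywhere from about 1.35 to 2 rad. Find it by feel (the handle pushes back); it takes at most 60 N at the weight, about 15 N at the handle.
- head: Brew head; origin on the hinge axis, turns about the machine's +y. Its angle (tilt of its z axis): 0 closed, pi/2 = handle straight above the hinge. 0.5 to 3 N at the handle lifts it. The balance point, 0.6 to 1.2 rad, differs every time; below it the head falls shut, beyond it falls open. Let go short of its rest it falls too fast (over 1.3 rad/s); guided at 0.4 rad/s it is safe.
- handle (a point): Middle of the handle: orange round bar, 12 diameter, 84 free between two black side rods, parallel to the hinge axis, 185 from it. It starts closed, level with the hinge, 155 above the table, front of the machine, with 30 free fore and aft of the bar. The bar can turn between the fingers, so the tool can stay pointing down through the whole swing.
- weight: Dark steel counterweight on the head's tail, a cylinder of 36 diameter, 60 long, parallel to the hinge; it turns with the head and meets the rubber rest when open. Origin: on the hinge axis; at head angle 0 the cylinder's centre is at x +45, z +30 from it, screwed in or out by up to 7. It meets the rest some 45 below the hinge, so a push at the handle is about 4 times as large there.
- chamber (a point): Centre of the mouth of the chamber, a round hole of 46 diameter, 50 deep, in the flat top of the chamber block, 135 above the table, 105 in front of the hinge axis. The closed head covers it. With the head open the head's parts stand 50 or more behind this centre.
- red_capsule: Refillable steel capsule with a red collar, loose, upright, on a 4 thick cork mat, about 80 from its neighbours (centres). Origin: centre of its underside; z up. 36 high: conical body of 38 (bottom) to 43 diameter, 26 high, and on it the collar, 50 diameter, 10 high (z 26 to 36), which is gripped and ends up lying on the chamber's rim. 60 g.
- blue_capsule: The same capsule with a blue collar, on the same mat; leave it.
- green_capsule: The same capsule with a green collar, on the same mat; leave it.
- cup: White espresso cup, 60 diameter, 55 high, on the drip tray under the chamber; origin at its underside. Leave it.
- sweet_box: Red sweet box with a clear lid, 106 x 146 x 67; origin at its underside. Leave it.
- card_reader: White card reader with keys, 150 x 90 x 36; origin at its underside. Leave it.
- mug: Blue mug, 80 diameter, 95 high; origin at its underside. Leave it.
- stapler: Green and black stapler, 130 x 34 x 41; origin at its underside. Leave it.
- sugar_jar: Glass jar with black cap, 72 diameter, 110 high; origin at its underside. Leave it.

How it is judged:
By the outcome, as a careful person would: the job done as asked, in the order asked, and still so for the second after the job is handed in, with the robot touching nothing.
It also fails if it takes over 72 s, if anything falls off the work surface, if the arm or the gripper's body presses on something with over 40 N, if the wrist force passes 120 N, or if a joint passes its speed limit or range.

## Working session

There is one attempt and no reset: what is moved stays moved. The work goes in short steps, Python scripts to look and compute and a shell command to move; the robot and the scene stay as the last step left them, time stands still between calls to the robot, and variables do not carry over. Pictures are saved under pics/ and viewed, at most 10 in all, crops included, and the job is handed in when it is done.

```bash
mkdir -p pics
cat > h.py <<'E'
import numpy as np, cv2
from rig import env
def ray(im,px):
    K=np.array([[im["fx"],0,im["cx"]],[0,im["fy"],im["cy"]],[0,0,1.]])
    p=cv2.undistortPoints(np.array([[px]],float),K,np.array([im["k1"],0,0,0.]))[0,0]
    T=np.array(im["pose"]); d=T[:3,:3]@np.array([p[0],-p[1],-1.]); return T[:3,3],d/np.linalg.norm(d)
def at_z(im,px,z):
    o,d=ray(im,px); return o+d*(z-o[2])/d[2]
def tri(a,b):
    A=[];B=[]
    for o,d in (a,b):
        P=np.eye(3)-np.outer(d,d);A.append(P);B.append(P@o)
    return np.linalg.lstsq(np.vstack(A),np.hstack(B),rcond=None)[0]
E
python3 - <<'E'
from h import *
np.set_printoptions(precision=3,suppress=True)
ims={}
for c in ("scene","side"):
    ims[c]=env.get_image(c); cv2.imwrite(f"pics/{c}0.png",ims[c]["image"]); print(c,ims[c]["pose"][:3,3] if hasattr(ims[c]["pose"],'shape') else '')
Z=dict(handle=.155,hinge=.155,chamber=.135,red_capsule=.004,blue_capsule=.004,green_capsule=.004,machine=0,cup=.02)
for n,z in Z.items():
    r={}
    for c in ims:
        t=env.tip_of(c,n)
        if t: r[c]=t[0]["centre"]; print(n,c,round(t[0]["conf"],2),np.array(r[c]),at_z(ims[c],r[c],z))
    if len(r)==2: print('   tri',tri(ray(ims["scene"],r["scene"]),ray(ims["side"],r["side"])))
o=env.observe(); print(o["time_s"],o["position"],o["tool_rot"],o["ft_force"])
E
```

```text
scene [0.902 0.538 1.271]
side [-0.134 -0.593  0.75 ]
handle scene 0.92 [260.  178.2] [ 0.455 -0.022  0.155]
handle side 0.71 [260.5 186.9] [ 0.455 -0.006  0.155]
   tri [ 0.453 -0.015  0.161]
hinge scene 0.82 [224.2 208.3] [0.628 0.004 0.155]
hinge side 0.96 [300.  160.3] [0.647 0.002 0.155]
   tri [0.634 0.001 0.16 ]
chamber scene 0.67 [242.3 194.1] [ 0.538 -0.015  0.135]
chamber side 0.91 [279.2 183.5] [ 0.525 -0.016  0.135]
   tri [ 0.534 -0.014  0.13 ]
red_capsule scene 0.43 [188.8 170.4] [ 0.611 -0.302  0.004]
red_capsule side 0.57 [370.2 247.6] [ 0.601 -0.308  0.004]
   tri [ 0.608 -0.306 -0.003]
blue_capsule scene 0.58 [225.4 151.5] [ 0.433 -0.294  0.004]
blue_capsule side 0.74 [330.6 273.4] [ 0.442 -0.279  0.004]
   tri [ 0.435 -0.285  0.015]
green_capsule scene 0.53 [208.7 164.9] [ 0.529 -0.277  0.004]
machine scene 0.83 [221.4 226.8] [ 0.643 -0.01   0.   ]
machine side 0.85 [300.4 201.8] [ 0.637 -0.017  0.   ]
   tri [ 0.642 -0.012 -0.005]
cup side 0.6 [282.1 209.9] [ 0.543 -0.015  0.02 ]
0.9 [0.191 0.516 0.248] [[-0.938  0.347 -0.   ]
 [ 0.347  0.938 -0.   ]
 [ 0.    -0.    -1.   ]] [ 0.11  -0.085 -0.264]
```

View pics/scene0.png

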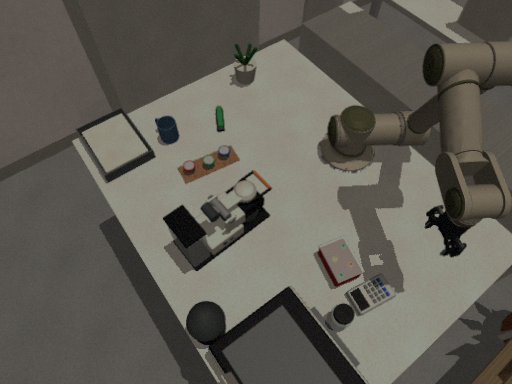

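View pics/side0.png

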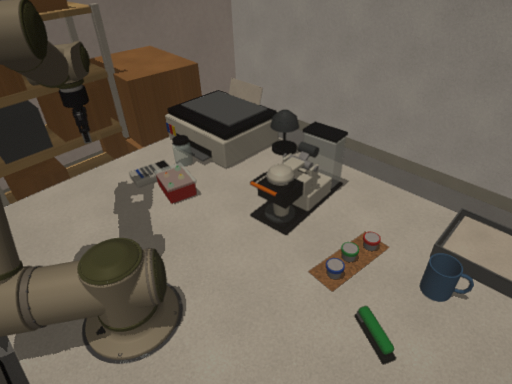

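The scene picture shows the machine in the centre (handle ~(260,180), hinge ~(224,208)), with the capsules at red (189,168), green (209,162) and blue (224,152). The side picture agrees. I'll move above the handle and use the wrist camera there.

```bash
cat >> h.py <<'E'
from scipy.spatial.transform import Rotation as Ro
def go(p,yaw,tilt=0):
    """print shift/turn to world p with tool down, tool y at yaw (deg); tilt about tool x (deg)"""
    o=env.observe(); R=np.array(o["tool_rot"]); c,s=np.cos(np.radians(yaw)),np.sin(np.radians(yaw))
    y=np.array([c,s,0]);z=np.array([0,0,-1.]);x=np.cross(y,z)
    Rt=np.c_[x,y,z]@Ro.from_euler('x',tilt,degrees=True).as_matrix()
    print("shift",(R.T@(np.array(p)-o["position"])).round(4),"turn",Ro.from_matrix(R.T@Rt).as_rotvec().round(4),"t",o["time_s"],"q",np.round(o["q"],1),"pos",np.round(o["position"],4))
E
python3 -m pendant '[[0.5,-0.38,-0.42,-0.11,0,0,1.13],[0.5,-0.38,-0.42,-0.11,0,0,1.13],[0.5,-0.38,-0.42,-0.11,0,0,1.13],[0.5,-0.38,-0.42,-0.11,0,0,1.13],[0.5,-0.38,-0.42,-0.11,0,0,1.13]]'
python3 -c "
from h import *
go([.40,-.01,.36],5)"
```

```text
time_s: 1.52
position: [0.3053, 0.2292, 0.3085]
tool_rot: [[-0.269, 0.963, 0.001], [0.963, 0.269, 0.0], [-0.0, 0.001, -1.0]]
ft_force: [1.2, 0.1, -0.3]
grip_width: 0.0427
gripper_force: 0.0
shift [-0.2558  0.0268 -0.0515] turn [ 9.000e-04 -1.000e-04  1.855e-01] t 1.525 q [19.   1.8 90.7 -0.  87.5  3.3] pos [0.3053 0.2292 0.3085]
```

```bash
python3 -m pendant '[[0.3,-0.256,0.027,-0.05,0,0,0.185],[0.3,-0.256,0.027,-0.05,0,0,0.185],[0.3,-0.256,0.027,-0.05,0,0,0.185],[0.3,-0.256,0.027,-0.05,0,0,0.185],[0.3,-0.256,0.027,-0.05,0,0,0.185]]'
python3 - <<'E'
from h import *
np.set_printoptions(precision=4,suppress=True)
im=env.get_image("wrist"); cv2.imwrite("pics/w1.png",im["image"])
P={}
for n,z in dict(handle=.155,hinge=.155,chamber=.135).items():
    for t in env.tip_of("wrist",n)[:2]: print(n,round(t["conf"],2),np.array(t["centre"]),at_z(im,t["centre"],z))
print(im["pose"])
for t in env.trace("wrist","handle")[:1]:
    print(t["bbox"])
E
```

```text
time_s: 2.15
position: [0.4023, -0.0107, 0.3582]
tool_rot: [[-0.089, 0.996, 0.001], [0.996, 0.089, -0.0], [-0.001, 0.0, -1.0]]
ft_force: [-0.1, 0.8, -0.5]
grip_width: 0.0259
gripper_force: 0.0
handle 0.94 [300.9 181.4] [ 0.4545 -0.0187  0.155 ]
hinge 0.6 [463.1 184.4] [ 0.6377 -0.0059  0.155 ]
[[ 0.996  -0.0855 -0.0242  0.3959]
 [ 0.0888  0.9583  0.2716  0.0579]
 [ 0.     -0.2727  0.9621  0.4839]
 [ 0.      0.      0.      1.    ]]
[404.9, 179.7, 214.2, 91.3]
```

View pics/w1.png

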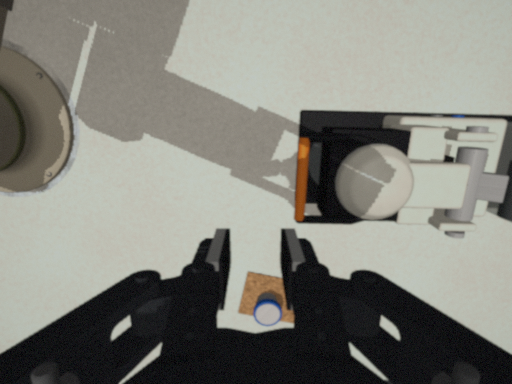

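The wrist picture shows the orange bar at columns 296–308, rows 138–220, and the hinge near (463,184). I'll fit the bar by colour.

Run:
```python
from h import *
im=env.get_image("wrist"); I=im["image"]; hsv=cv2.cvtColor(I,cv2.COLOR_BGR2HSV)
m=cv2.inRange(hsv,(5,150,80),(20,255,255)); m[:,:280]=0;m[:,330:]=0;m[240:]=0
n,l,s,c=cv2.connectedComponentsWithStats(m);k=1+s[1:,4].argmax();print(s[k],c[k])
ys,xs=np.where(l==k)
W=np.array([at_z(im,(x,y),.155) for x,y in zip(xs,ys)])[:,:2]
mu=W.mean(0);w,v=np.linalg.eigh(np.cov((W-mu).T));d=v[:,1];d*=np.sign(d[1])
pr=(W-mu)@d
print("bar centre",mu,"dir yaw of machine x",np.degrees(np.arctan2(-d[0],d[1])),"len",np.ptp(pr),"mid",mu+d*(pr.max()+pr.min())/2, "thick",np.ptp((W-mu)@v[:,0]))
go([*(mu+d*(pr.max()+pr.min())/2),.20],np.degrees(np.arctan2(-d[0],d[1])))
```

```text
[296 142  15  83 838] [302.41527446 180.99164678]
bar centre [ 0.45446957 -0.01389459] dir yaw of machine x 3.9472745175170485 len 0.09544697139366368 mid [ 0.4547132  -0.01742539] thick 0.012276481483062998
shift [-0.0161  0.0526  0.1578] turn [-0.0001 -0.0002  0.0267] t 2.45 q [-18.    2.6  81.8   0.   95.6 -23.5] pos [ 0.4008 -0.0065  0.3579]
```

```bash
python3 -m pendant '[[0.3,-0.016,0.053,0.05,0,0,0.027],[0.3,-0.016,0.053,0.11,0,0,0.027],[0.3,-0.016,0.053,0.155,0,0,0.027],[0.3,-0.016,0.053,0.17,0,0,0.027],[0.3,-0.016,0.053,0.17,0,0,0.027]]'
python3 - <<'E'
from h import *
im=env.get_image("wrist"); cv2.imwrite("pics/w2.png",im["image"])
go([.4545,-.017,.153],4)
E
```

```text
time_s: 3.08
position: [0.455, -0.0176, 0.1872]
tool_rot: [[-0.068, 0.998, -0.002], [0.998, 0.068, 0.001], [0.001, -0.002, -1.0]]
ft_force: [0.1, -0.1, 0.6]
grip_width: 0.0257
gripper_force: 0.0
shift [ 0.001  -0.0011  0.0353] turn [ 0.0001 -0.     -0.0018] t 3.125 q [-17.2  15.9  94.3   0.   69.8 -21.1] pos [ 0.4556 -0.0179  0.1883]
```

View pics/w2.png

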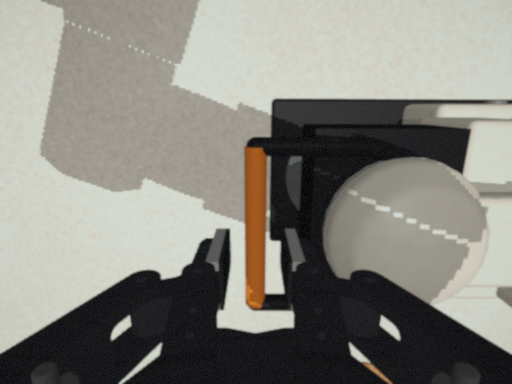

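Run:
```python
from h import *
im=env.get_image("wrist"); I=im["image"]; hsv=cv2.cvtColor(I,cv2.COLOR_BGR2HSV)
m=cv2.inRange(hsv,(5,150,60),(20,255,255)); m[:,:235]=0;m[:,280:]=0;m[330:]=0
ys,xs=np.where(m>0);print(ys.min(),ys.max(),xs.mean(),im["fx"],im["cx"])
for r in (ys.min(),ys.max()): print(at_z(im,(xs[abs(ys-r)<4].mean(),r),.161))
```

```text
145 306 253.76727879799665 301.2077327751149 255.03407628439246
[0.45044585 0.03179821 0.161     ]
[ 0.45798197 -0.06283662  0.161     ]
```

```bash
python3 -m pendant '[[0.3,0.002,-0.001,0.02,0,0,-0.005],[0.3,0.002,-0.001,0.035,0,0,-0.01],[0.3,0.002,-0.001,0.035,0,0,-0.01],[0.0,0.002,-0.001,0.035,0,0,-0.01],[0.0,0.002,-0.001,0.035,0,0,-0.01]]' 30
python3 -m pendant '[[0,0,0,0,0,0,0],[0,0,0,0,0,0,0],[0,0,0,0,0,0,0]]'
python3 -c "
from h import *
go([.4545,-.017,.153],4.5)"
```

```text
time_s: 3.8
position: [0.4548, -0.0169, 0.154]
tool_rot: [[-0.076, 0.997, 0.002], [0.997, 0.076, -0.0], [-0.001, 0.002, -1.0]]
ft_force: [-3.6, 1.0, 7.2]
grip_width: 0.0109
gripper_force: 29.5
time_s: 4.18
position: [0.4548, -0.0169, 0.154]
tool_rot: [[-0.076, 0.997, 0.002], [0.997, 0.076, -0.0], [-0.001, 0.002, -1.0]]
ft_force: [-3.3, 1.1, 7.5]
grip_width: 0.0105
gripper_force: 29.5
shift [-0.0001 -0.0003  0.001 ] turn [ 0.0016  0.0005 -0.0021] t 4.175 q [-17.1  18.3  97.6   0.   64.1 -21.5] pos [ 0.4548 -0.0169  0.154 ]
```

```bash
python3 -m pendant '[[0,0,0.0003,-0.011,0,0,0],[0,0,0.0013,-0.022,0,0,0],[0,0,0.003,-0.033,0,0,0],[0,0,0.0053,-0.044,0,0,0],[0,0,0.0083,-0.0547,0,0,0]]'
python3 -c "
from math import *
r=.185
for k in range(6):
  b=.3*k; print(b,[(round(r*(cos(b)-cos(b+.06*i)),4),round(-r*(sin(b+.06*i)-sin(b)),4)) for i in range(1,6)])"
```

```text
time_s: 4.8
position: [0.4624, -0.0163, 0.2083]
tool_rot: [[-0.076, 0.997, -0.002], [0.997, 0.076, -0.0], [-0.0, -0.002, -1.0]]
ft_force: [-3.9, -2.0, -2.3]
grip_width: 0.0106
gripper_force: 29.3
0.0 [(0.0003, -0.0111), (0.0013, -0.0221), (0.003, -0.0331), (0.0053, -0.044), (0.0083, -0.0547)]
0.3 [(0.0036, -0.0105), (0.0078, -0.0208), (0.0126, -0.0308), (0.0181, -0.0404), (0.0241, -0.0498)]
0.6 [(0.0065, -0.009), (0.0136, -0.0175), (0.0212, -0.0256), (0.0292, -0.0333), (0.0377, -0.0405)]
0.8999999999999999 [(0.0089, -0.0066), (0.0182, -0.0127), (0.0278, -0.0182), (0.0377, -0.0232), (0.048, -0.0275)]
1.2 [(0.0105, -0.0037), (0.0211, -0.0068), (0.032, -0.0092), (0.0429, -0.011), (0.0539, -0.0121)]
1.5 [(0.0111, -0.0005), (0.0222, -0.0002), (0.0332, 0.0006), (0.0442, 0.0022), (0.0551, 0.0044)]
```

Forces are low and the head follows. I'll carry on.

```bash
python3 -m pendant '[[0,0,0.0036,-0.0105,0,0,0],[0,0,0.0078,-0.0208,0,0,0],[0,0,0.0126,-0.0308,0,0,0],[0,0,0.0181,-0.0404,0,0,0],[0,0,0.0241,-0.0498,0,0,0]]'
python3 -m pendant '[[0,0,0.0065,-0.009,0,0,0],[0,0,0.0136,-0.0175,0,0,0],[0,0,0.0212,-0.0256,0,0,0],[0,0,0.0292,-0.0333,0,0,0],[0,0,0.0377,-0.0405,0,0,0]]'
```

```text
time_s: 5.42
position: [0.4849, -0.0148, 0.2584]
tool_rot: [[-0.076, 0.997, -0.005], [0.997, 0.076, -0.002], [-0.001, -0.005, -1.0]]
ft_force: [-14.5, -5.4, 8.0]
grip_width: 0.0107
gripper_force: 29.6
time_s: 6.05
position: [0.5231, -0.0122, 0.3011]
tool_rot: [[-0.076, 0.997, -0.001], [0.997, 0.076, -0.003], [-0.003, -0.001, -1.0]]
ft_force: [-10.7, -5.0, 14.8]
grip_width: 0.0107
gripper_force: 30.4
```

```bash
python3 -m pendant '[[0,0,0.0089,-0.0066,0,0,0],[0,0,0.0182,-0.0127,0,0,0],[0,0,0.0278,-0.0182,0,0,0],[0,0,0.0377,-0.0232,0,0,0],[0,0,0.0377,-0.0232,0,0,0]]'
python3 -c "
from math import *
r=.185
for b in [1.14+.1*k for k in range(10)]:
   print(round(b,2),[(round(r*(cos(b)-cos(b+.025*i)),4),round(-r*(sin(b+.025*i)-sin(b)),4)) for i in range(1,5)])"
```

```text
time_s: 6.68
position: [0.5625, -0.0096, 0.3243]
tool_rot: [[-0.075, 0.997, 0.004], [0.997, 0.075, -0.003], [-0.004, 0.004, -1.0]]
ft_force: [-6.6, -5.7, 12.9]
grip_width: 0.0108
gripper_force: 31.2
1.14 [(0.0042, -0.0019), (0.0085, -0.0037), (0.0128, -0.0053), (0.0172, -0.0069)]
1.24 [(0.0044, -0.0014), (0.0088, -0.0028), (0.0133, -0.004), (0.0178, -0.0051)]
1.34 [(0.0045, -0.001), (0.0091, -0.0019), (0.0136, -0.0027), (0.0182, -0.0033)]
1.44 [(0.0046, -0.0005), (0.0092, -0.001), (0.0138, -0.0013), (0.0184, -0.0015)]
1.54 [(0.0046, -0.0001), (0.0092, -0.0001), (0.0139, 0.0001), (0.0185, 0.0004)]
1.64 [(0.0046, 0.0004), (0.0092, 0.0009), (0.0138, 0.0015), (0.0184, 0.0022)]
1.74 [(0.0045, 0.0008), (0.0091, 0.0018), (0.0136, 0.0028), (0.018, 0.004)]
1.84 [(0.0044, 0.0013), (0.0089, 0.0027), (0.0132, 0.0042), (0.0176, 0.0058)]
1.94 [(0.0043, 0.0017), (0.0085, 0.0036), (0.0127, 0.0055), (0.0169, 0.0075)]
2.04 [(0.0041, 0.0021), (0.0081, 0.0044), (0.0121, 0.0067), (0.0161, 0.0092)]
```

Run:
```python
from h import *
from scipy.optimize import least_squares
P=np.array([[.4548,.154],[.4624,.2083],[.4849,.2584],[.5231,.3011],[.5625,.3243]])
for free in (0,1):
    f=lambda v:np.hypot(*(P-v[:2]).T)-(v[2] if free else .185)
    r=least_squares(f,[.64,.155,.185]);print(r.x,r.fun*1e3,[np.arctan2(p[1]-r.x[1],r.x[0]-p[0]).round(3) for p in P])
o=env.observe();print(o["ft_force"],o["position"],o["wrist_torque"])
```

```text
[0.63975666 0.15678259 0.185     ] [-0.02241069 -0.31262195  0.22063067  0.57017471 -0.52595672] [np.float64(-0.015), np.float64(0.283), np.float64(0.581), np.float64(0.891), np.float64(1.139)]
[0.63733142 0.15831644 0.18235869] [ 0.22376198 -0.42639702 -0.00722049  0.49634627 -0.28649074] [np.float64(-0.024), np.float64(0.278), np.float64(0.581), np.float64(0.896), np.float64(1.147)]
[-6.59877055 -5.70947997 12.92806692] [ 0.56252118 -0.00957976  0.32431013] [-0.88510359  1.14451038 -0.1387437 ]
```

```bash
python3 -m pendant '[[0,-0.0007,-0.0008,-0.0018,0,0,0],[0,-0.0007,0.0034,-0.0037,0,0,0],[0,-0.0007,0.0077,-0.0055,0,0,0],[0,-0.0007,0.012,-0.0071,0,0,0],[0,-0.0007,0.0164,-0.0087,0,0,0]]'
python3 -m pendant '[[0,0,0.0044,-0.0014,0,0,0],[0,0,0.0088,-0.0028,0,0,0],[0,0,0.0133,-0.004,0,0,0],[0,0,0.0133,-0.004,0,0,0]]'
```

```text
time_s: 7.3
position: [0.5789, -0.0085, 0.3304]
tool_rot: [[-0.076, 0.997, 0.001], [0.997, 0.076, -0.001], [-0.001, 0.001, -1.0]]
ft_force: [-1.5, -5.2, 5.2]
grip_width: 0.0108
gripper_force: 30.8
time_s: 7.8
position: [0.5923, -0.0076, 0.3342]
tool_rot: [[-0.076, 0.997, 0.001], [0.997, 0.076, -0.001], [-0.001, 0.001, -1.0]]
ft_force: [-1.6, -6.3, 2.4]
grip_width: 0.0109
gripper_force: 30.9
```

```bash
python3 -m pendant '[[0,-0.001,0.0045,-0.0011,0,0,0],[0,-0.001,0.009,-0.0021,0,0,0]]'
python3 -m pendant '[[0,0,0.0045,-0.0009,0,0,0],[0,0,0.0091,-0.0017,0,0,0]]'
```

```text
time_s: 8.05
position: [0.6012, -0.0071, 0.3359]
tool_rot: [[-0.077, 0.997, 0.0], [0.997, 0.077, 0.0], [0.0, 0.0, -1.0]]
ft_force: [-1.1, -0.6, 3.4]
grip_width: 0.0109
gripper_force: 31.2
time_s: 8.3
position: [0.6101, -0.0065, 0.3374]
tool_rot: [[-0.077, 0.997, -0.0], [0.997, 0.077, 0.0], [0.0, -0.0, -1.0]]
ft_force: [-0.3, -1.5, 0.7]
grip_width: 0.0109
gripper_force: 31.1
```

```bash
cat > guard.py <<'E'
import sys
from h import *
o=env.observe();p=o["position"];f=np.array(o["ft_force"])
c,s=np.cos(np.radians(4.4)),np.sin(np.radians(4.4))
fx=f[0]*c+f[1]*s;a=np.arctan2(p[2]-.157,.6395-p[0])
ft=fx*np.sin(a)+f[2]*np.cos(a);fr=-fx*np.cos(a)+f[2]*np.sin(a)
print("a %.3f r %.4f tang %.1f rad %.1f fy %.1f t %.2f"%(a,np.hypot(p[2]-.157,.6395-p[0]),ft,fr,f[1],o["time_s"]))
sys.exit(ft<-4.5)
E
m="python3 -m pendant"; g="python3 guard.py"
$g && python3 -m pendant '[[0,0,0.0025,-0.0004,0,0,0]]' >/dev/null && $g && python3 -m pendant '[[0,0,0.0025,-0.0003,0,0,0]]' >/dev/null && $g && python3 -m pendant '[[0,0,0.0025,-0.0003,0,0,0]]' >/dev/null && $g && python3 -m pendant '[[0,0,0.0025,-0.0003,0,0,0]]' >/dev/null && $g && python3 -m pendant '[[0,0,0.0025,-0.0002,0,0,0]]' >/dev/null && $g && python3 -m pendant '[[0,0,0.0025,-0.0002,0,0,0]]' >/dev/null && $g && python3 -m pendant '[[0,0,0.0025,-0.0002,0,0,0]]' >/dev/null && $g && python3 -m pendant '[[0,0,0.0025,-0.0001,0,0,0]]' >/dev/null && $g && python3 -m pendant '[[0,0,0.0025,-0.0001,0,0,0]]' >/dev/null && $g && python3 -m pendant '[[0,0,0.0025,-0.0001,0,0,0]]' >/dev/null && $g
```

```text
a 1.410 r 0.1828 tang -0.3 rad 0.8 fy -1.5 t 8.30False
```

```bash
sed -i 's/sys.exit(ft<-4.5)/sys.exit(int(ft<-4.5))/' guard.py
g="python3 guard.py"
$g && python3 -m pendant '[[0,0,0.0025,-0.0004,0,0,0]]' >/dev/null && $g && python3 -m pendant '[[0,0,0.0025,-0.0003,0,0,0]]' >/dev/null && $g && python3 -m pendant '[[0,0,0.0025,-0.0003,0,0,0]]' >/dev/null && $g && python3 -m pendant '[[0,0,0.0025,-0.0003,0,0,0]]' >/dev/null && $g && python3 -m pendant '[[0,0,0.0025,-0.0002,0,0,0]]' >/dev/null && $g && python3 -m pendant '[[0,0,0.0025,-0.0002,0,0,0]]' >/dev/null && $g && python3 -m pendant '[[0,0,0.0025,-0.0002,0,0,0]]' >/dev/null && $g && python3 -m pendant '[[0,0,0.0025,-0.0001,0,0,0]]' >/dev/null && $g && python3 -m pendant '[[0,0,0.0025,-0.0001,0,0,0]]' >/dev/null && $g && python3 -m pendant '[[0,0,0.0025,-0.0001,0,0,0]]' >/dev/null && $g
```

```text
a 1.410 r 0.1828 tang -0.3 rad 0.8 fy -1.5 t 8.30
a 1.423 r 0.1830 tang 0.2 rad 1.4 fy -1.9 t 8.43
a 1.436 r 0.1830 tang 0.3 rad 1.4 fy -0.8 t 8.55
a 1.450 r 0.1831 tang -0.3 rad 0.2 fy -0.1 t 8.68
a 1.463 r 0.1831 tang -0.3 rad 1.3 fy -0.8 t 8.80
a 1.477 r 0.1829 tang 1.0 rad 1.5 fy -0.9 t 8.93
a 1.491 r 0.1829 tang -0.2 rad 1.4 fy -1.3 t 9.05
a 1.504 r 0.1828 tang -0.0 rad -0.0 fy -1.1 t 9.18
a 1.518 r 0.1828 tang -1.1 rad 1.3 fy -1.9 t 9.30
a 1.532 r 0.1827 tang -0.7 rad 0.5 fy -2.0 t 9.43
a 1.546 r 0.1829 tang 0.2 rad 0.9 fy -2.4 t 9.55
```

```bash
g="python3 guard.py"
$g && python3 -m pendant '[[0,0,0.0025,0,0,0,0]]' >/dev/null && $g && python3 -m pendant '[[0,0,0.0025,0,0,0,0]]' >/dev/null && $g && python3 -m pendant '[[0,-0.0003,0.0025,0,0,0,0]]' >/dev/null && $g && python3 -m pendant '[[0,0,0.0025,0.0001,0,0,0]]' >/dev/null && $g && python3 -m pendant '[[0,0,0.0025,0.0001,0,0,0]]' >/dev/null && $g && python3 -m pendant '[[0,0,0.0025,0.0001,0,0,0]]' >/dev/null && $g && python3 -m pendant '[[0,0,0.0025,0.0002,0,0,0]]' >/dev/null && $g && python3 -m pendant '[[0,0,0.0025,0.0002,0,0,0]]' >/dev/null && $g && python3 -m pendant '[[0,0,0.0025,0.0002,0,0,0]]' >/dev/null && $g && python3 -m pendant '[[0,0,0.0025,0.0003,0,0,0]]' >/dev/null && $g && python3 -m pendant '[[0,0,0.0025,0.0003,0,0,0]]' >/dev/null && $g && python3 -m pendant '[[0,0,0.0025,0.0003,0,0,0]]' >/dev/null && $g && python3 -m pendant '[[0,0,0.0025,0.0004,0,0,0]]' >/dev/null && $g && python3 -m pendant '[[0,0,0.0025,0.0004,0,0,0]]' >/dev/null && $g && python3 -m pendant '[[0,0,0.0025,0.0004,0,0,0]]' >/dev/null && $g && python3 -m pendant '[[0,0,0.0024,0.0005,0,0,0]]' >/dev/null && $g
```

```text
a 1.546 r 0.1829 tang 0.2 rad 0.9 fy -2.4 t 9.55
a 1.559 r 0.1829 tang 0.2 rad 2.1 fy -2.5 t 9.68
a 1.573 r 0.1827 tang 0.9 rad 1.0 fy -3.0 t 9.80
a 1.586 r 0.1827 tang -0.3 rad 0.6 fy -1.0 t 9.93
a 1.600 r 0.1829 tang -0.5 rad 2.5 fy -1.5 t 10.05
a 1.614 r 0.1829 tang -0.0 rad 1.8 fy -1.2 t 10.18
a 1.627 r 0.1827 tang 0.1 rad 0.9 fy -0.6 t 10.30
a 1.641 r 0.1827 tang 0.7 rad 0.8 fy -1.2 t 10.43
a 1.655 r 0.1825 tang 0.7 rad 1.5 fy -1.6 t 10.55
a 1.669 r 0.1826 tang 0.1 rad -1.3 fy -1.7 t 10.68
a 1.682 r 0.1826 tang 0.6 rad 0.6 fy -0.7 t 10.80
a 1.696 r 0.1827 tang -0.7 rad 0.4 fy -1.3 t 10.93
a 1.710 r 0.1828 tang -0.9 rad 6.8 fy -2.5 t 11.05
a 1.717 r 0.1829 tang -15.4 rad 2.0 fy -2.3 t 11.18
```

```bash
python3 -m pendant '[[0,0,-0.0014,-0.0002,0,0,0],[0,0,-0.0014,-0.0002,0,0,0]]' ; python3 guard.py
```

```text
time_s: 11.42
position: [0.6652, -0.0028, 0.338]
tool_rot: [[-0.076, 0.997, -0.001], [0.997, 0.076, -0.0], [-0.0, -0.001, -1.0]]
ft_force: [-5.8, -2.1, 1.4]
grip_width: 0.0107
gripper_force: 31.2
a 1.712 r 0.1829 tang -6.1 rad 0.6 fy -2.1 t 11.43
```

```bash
python3 -m pendant '[[0,0,-0.0005,0,0,0,0],[0,0,-0.0005,0,0,0,0]]' ; python3 guard.py; python3 -m pendant '[[0.25,0,0,0,0,0,0],[0.25,0,0,0,0,0,0],[0.25,0,0,0,0,0,0]]'
```

```text
time_s: 11.68
position: [0.6651, -0.0028, 0.3381]
tool_rot: [[-0.076, 0.997, -0.0], [0.997, 0.076, -0.0], [-0.0, -0.0, -1.0]]
ft_force: [-4.1, -2.1, 3.2]
grip_width: 0.0108
gripper_force: 31.2
a 1.711 r 0.1829 tang -4.7 rad 2.6 fy -2.1 t 11.68
time_s: 12.05
position: [0.6654, -0.0025, 0.3376]
tool_rot: [[-0.077, 0.997, 0.0], [0.997, 0.077, 0.0], [0.0, 0.0, -1.0]]
ft_force: [-0.2, -0.4, 0.1]
grip_width: 0.0211
gripper_force: 0.0
```

```bash
python3 -m pendant '[[0.25,0,0,0,0,0,0],[0.25,0,0,-0.01,0,0,0],[0.25,0,0,-0.03,0,0,0],[0.25,0,0,-0.055,0,0,0],[0.25,0,0,-0.055,0,0,0]]'
python3 - <<'E'
from h import *
for c in ("scene","side"):
    im=env.get_image(c); t=env.tip_of(c,"handle"); print(c,[(x["conf"],x["centre"]) for x in t[:2]])
    if t: o,d=ray(im,t[0]["centre"]); 
    if c=="scene": a=(o,d)
print(tri(a,(o,d)))
cv2.imwrite("pics/side2.png",im["image"][100:260,200:360].repeat(3,0).repeat(3,1))
E
```

```text
time_s: 12.68
position: [0.6655, -0.0027, 0.3951]
tool_rot: [[-0.076, 0.997, 0.005], [0.997, 0.076, -0.001], [-0.001, 0.005, -1.0]]
ft_force: [-0.5, 0.0, -0.5]
grip_width: 0.0216
gripper_force: 0.0
scene [(0.93, [207.4, 183.4]), (0.62, [188.2, 169.6])]
side [(0.98, [305.4, 104.9])]
[ 0.66442942 -0.00109618  0.34185864]
```

View pics/side2.png

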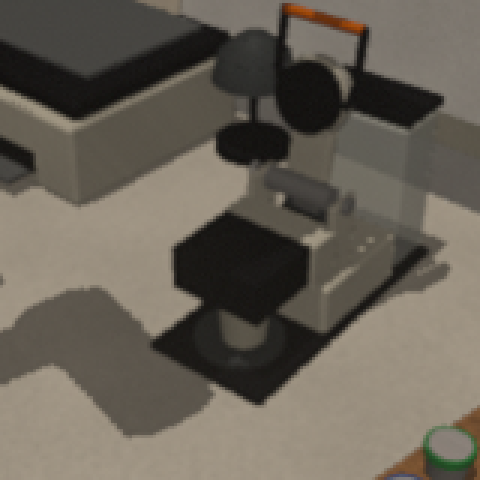

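The crop shows the head standing open (handle at the top, about (325,20) in the crop) and the black chamber block exposed. Next is the red capsule.

```bash
python3 -m pendant '[[0.9,-0.06,-0.01,0,0,0,-0.18],[0.9,-0.12,-0.03,0,0,0,-0.36],[0.9,-0.18,-0.05,0.02,0,0,-0.54],[0.9,-0.23,-0.07,0.05,0,0,-0.72],[0.9,-0.27,-0.08,0.09,0,0,-0.9]]'
python3 -c "
from h import *
go([.60,-.305,.25],94)"
```

```text
time_s: 13.5
position: [0.605, -0.28, 0.302]
tool_rot: [[-0.831, 0.556, 0.001], [0.556, 0.831, -0.001], [-0.001, -0.0, -1.0]]
ft_force: [1.3, -0.5, 0.2]
grip_width: 0.0772
gripper_force: 0.0
shift [-0.0096 -0.0235  0.052 ] turn [-4.000e-04  9.000e-04 -6.593e-01] t 13.5 q [-35.   33.   46.6  -0.  100.3 -91.2] pos [ 0.605 -0.28   0.302]
```

```bash
python3 -m pendant '[[0.9,-0.003,-0.006,0.02,0,0,-0.18],[0.9,-0.005,-0.012,0.03,0,0,-0.36],[0.9,-0.01,-0.024,0.052,0,0,-0.52],[0.9,-0.01,-0.024,0.052,0,0,-0.66],[0.9,-0.01,-0.024,0.052,0,0,-0.66]]'
cat > cap.py <<'E'
from h import *
np.set_printoptions(precision=4,suppress=True)
import sys
im=env.get_image("wrist"); cv2.imwrite(sys.argv[1],im["image"])
for n in ("red_capsule","green_capsule"):
    t=env.tip_of("wrist",n); m=env.trace("wrist",n)
    for x in t[:2]: print(n,round(x["conf"],2),np.array(x["centre"]),at_z(im,x["centre"],.004))
    if m:
        c,_=cv2.findContours(m[0]["mask"].astype(np.uint8),0,1); c=max(c,key=cv2.contourArea)
        W=np.array([at_z(im,p[0],.04)[:2] for p in c],np.float32)
        (e,r)=cv2.minEnclosingCircle(W); print("  mask circle at top z",e,r,m[0]["conf"],m[0]["bbox"])
go([.60,-.305,.25],94)
E
python3 cap.py pics/w3.png
```

```text
time_s: 14.12
position: [0.6007, -0.3034, 0.25]
tool_rot: [[-0.998, -0.064, -0.001], [-0.064, 0.998, 0.001], [0.001, 0.001, -1.0]]
ft_force: [-0.2, 0.7, 0.1]
grip_width: 0.0771
gripper_force: 0.0
red_capsule 0.9 [256.5 167.1] [ 0.6042 -0.3014  0.004 ]
  mask circle at top z (0.6056821346282959, -0.30205392837524414) 0.025246798992156982 0.62 [258.6, 173.4, 45.2, 42.6]
green_capsule 0.97 [277.8 105.6] [ 0.5285 -0.281   0.004 ]
  mask circle at top z (0.5266444683074951, -0.2793833315372467) 0.024737544357776642 0.81 [282.1, 104.2, 48.7, 46.6]
shift [ 0.0011 -0.0016  0.0009] turn [-0.0001  0.0002 -0.0054] t 14.375 q [ -36.8   34.7   51.5    0.    93.7 -130.5] pos [ 0.601  -0.3033  0.2509]
```

View pics/w3.png

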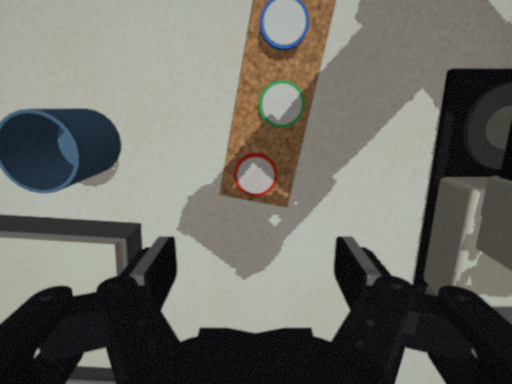

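The picture shows the red capsule at (257,173), green at (282,104) and the machine at right. The tray and mug at left are clear of the fingers. I need the tip offset because the collar is only 10 mm high.

```bash
python3 -c "
from h import *
print(env.tcp_to_tips)
go([.605,-.302,.09],94)"
python3 -m pendant '[[0.82,-0.004,0.001,0.06,0,0,0],[0.82,-0.004,0.001,0.12,0,0,0],[0.82,-0.004,0.001,0.15,0,0,0],[0.82,-0.004,0.001,0.15,0,0,0],[0.82,-0.004,0.001,0.15,0,0,0]]'
python3 cap.py pics/w4.png
```

```text
0.017
shift [-0.0041  0.0011  0.1609] turn [-0.0001  0.0002 -0.0054] t 14.375 q [ -36.8   34.7   51.5    0.    93.7 -130.5] pos [ 0.601  -0.3033  0.2509]
time_s: 15.0
position: [0.6056, -0.3027, 0.1027]
tool_rot: [[-0.998, -0.065, 0.002], [-0.065, 0.998, -0.002], [-0.002, -0.002, -1.0]]
ft_force: [0.1, -0.7, 0.6]
grip_width: 0.0702
gripper_force: 0.0
red_capsule 0.68 [256.4 195.1] [ 0.6029 -0.3022  0.004 ]
  mask circle at top z (0.6051926612854004, -0.3022964596748352) 0.02584698237478733 0.59 [257.1, 212.1, 73.0, 76.0]
green_capsule 0.9 [294.6  94.9] [ 0.5271 -0.2801  0.004 ]
  mask circle at top z (0.5269613862037659, -0.2797855734825134) 0.024897117167711258 0.87 [302.2, 90.9, 81.6, 86.4]
shift [ 0.0051 -0.0024 -0.148 ] turn [-0.0013  0.0015 -0.0042] t 15.25 q [ -36.6   41.3   63.9   -0.    74.7 -130.3] pos [ 0.6052 -0.3024  0.102 ]
```

View pics/w4.png

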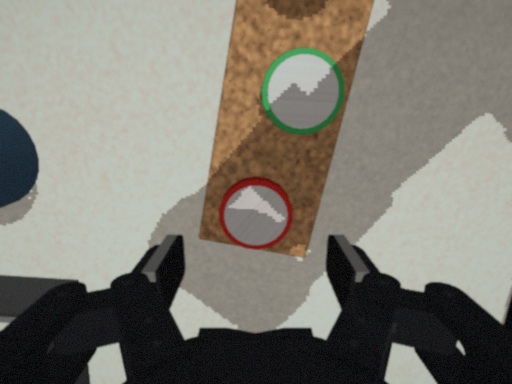

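```bash
python3 -m pendant '[[0.82,0,0,0.03,0,0,0],[0.82,0,0,0.05,0,0,0],[0.82,0,0,0.056,0,0,0],[0.82,0,0,0.056,0,0,0],[0.5,0,0,0.056,0,0,0]]' 40
python3 -m pendant '[[0.4,0,0,0,0,0,0],[0.4,0,0,0,0,0,0],[0.4,0,0,0,0,0,0],[0.4,0,0,0,0,0,0]]'
```

```text
time_s: 15.88
position: [0.6053, -0.3026, 0.046]
tool_rot: [[-0.998, -0.066, 0.002], [-0.066, 0.998, -0.001], [-0.001, -0.001, -1.0]]
ft_force: [0.6, -0.8, -0.2]
grip_width: 0.0531
gripper_force: 0.0
time_s: 16.38
position: [0.6054, -0.3026, 0.0463]
tool_rot: [[-0.998, -0.066, 0.002], [-0.066, 0.998, -0.002], [-0.002, -0.002, -1.0]]
ft_force: [-0.9, 0.4, 5.8]
grip_width: 0.0481
gripper_force: 41.1
```

```bash
python3 -m pendant '[[0.4,0,0,-0.015,0,0,0],[0.4,0,0,-0.06,0,0,0],[0.4,0,0,-0.12,0,0,0],[0.4,0,0,-0.18,0,0,0],[0.4,0,0,-0.204,0,0,0]]'
python3 -m pendant '[[0.4,0.02,0.05,0,0,0,0],[0.4,0.035,0.1,0,0,0,0],[0.4,0.05,0.15,0,0,0,0],[0.4,0.056,0.2,0,0,0,0],[0.4,0.056,0.214,0,0,0,0]]'
python3 - <<'E'
from h import *
im=env.get_image("wrist"); I=im["image"]; cv2.imwrite("pics/w5.png",I)
for n,z in dict(chamber=.135,hinge=.155,handle=.34).items():
    for t in env.tip_of("wrist",n)[:2]: print(n,t["conf"],t["centre"],at_z(im,t["centre"],z))
go([.535,-.011,.25],94)
E
```

```text
time_s: 17.0
position: [0.6052, -0.3024, 0.2544]
tool_rot: [[-0.998, -0.066, 0.006], [-0.066, 0.998, -0.004], [-0.005, -0.005, -1.0]]
ft_force: [0.1, 0.5, -1.6]
grip_width: 0.0479
gripper_force: 41.4
time_s: 17.62
position: [0.5342, -0.09, 0.2502]
tool_rot: [[-0.998, -0.068, 0.001], [-0.068, 0.998, -0.0], [-0.001, -0.0, -1.0]]
ft_force: [0.7, -0.4, -0.7]
grip_width: 0.048
gripper_force: 41.5
chamber 0.69 [349.8, 198.9] [ 0.53419929 -0.01071374  0.135     ]
handle 0.17 [99.8, 145.1] [ 0.470895   -0.11276346  0.34      ]
shift [-0.0051  0.0822 -0.001 ] turn [-0.0006  0.0005 -0.0045] t 17.825 q [ -22.4   21.1   75.3   -0.    83.5 -116.1] pos [ 0.5353 -0.0933  0.2491]
```

View pics/w5.png

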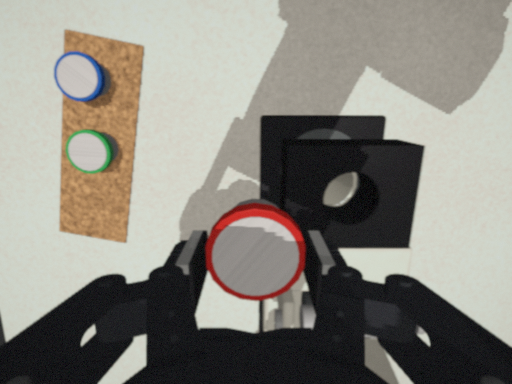

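The picture shows the held red capsule at (256,250), level. The chamber hole is at about (351,199), and the triangulated and predicted positions agree within 1 mm. I'll check the capsule's offset in the hand.

Run:
```python
from h import *
im=env.get_image("wrist"); I=im["image"]; hsv=cv2.cvtColor(I,cv2.COLOR_BGR2HSV)
m=cv2.inRange(hsv,(0,150,90),(6,255,255))|cv2.inRange(hsv,(174,150,90),(180,255,255))
m[:,:190]=0;m[:,320:]=0;ys,xs=np.where(m>0)
o=env.observe();zt=o["position"][2]-.046+.04
pts=np.c_[xs,ys];h=cv2.convexHull(pts.astype(np.int32))
low=[p[0] for p in h]; W=np.array([at_z(im,p,zt)[:2] for p in low],np.float32)
print("circle(top)",cv2.minEnclosingCircle(W),"pos",o["position"])
for dx in (0,): go([.5345,-.011,.2],94)
# dark hole on block top: bbox check
t=env.trace("wrist","red_capsule");print([(x["conf"],x["bbox"]) for x in t[:2]])
```

```text
circle(top) ((0.5345652103424072, -0.09270195662975311), 0.025826741009950638) pos [ 0.53527067 -0.09359147  0.24881599]
shift [-0.0046  0.0825  0.0488] turn [-0.0004  0.0001 -0.0052] t 17.875 q [ -22.4   21.1   75.3   -0.    83.5 -116.1] pos [ 0.5353 -0.0936  0.2488]
[(0.98, [258.2, 251.5, 99.3, 101.2]), (0.49, [349.8, 337.9, 105.0, 92.1])]
```

```bash
python3 -m pendant '[[0.4,-0.003,0.04,0,0,0,0],[0.4,-0.005,0.075,0,0,0,0],[0.4,-0.005,0.082,0.02,0,0,0],[0.4,-0.005,0.082,0.05,0,0,0],[0.4,-0.005,0.082,0.058,0,0,0]]'
python3 -m pendant '[[0.4,0,0,0,0,0,0],[0.4,0,0,0,0,0,0]]'
python3 - <<'E'
from h import *
for i in range(3): go([.535,-.0115,.153],94)
im=env.get_image("side"); cv2.imwrite("pics/side3.png",im["image"][110:230,220:360].repeat(4,0).repeat(4,1))
E
```

```text
time_s: 18.55
position: [0.5342, -0.011, 0.1892]
tool_rot: [[-0.998, -0.065, -0.003], [-0.065, 0.998, 0.001], [0.003, 0.001, -1.0]]
ft_force: [0.8, -0.9, -1.0]
grip_width: 0.048
gripper_force: 41.6
time_s: 18.8
position: [0.5351, -0.0107, 0.1918]
tool_rot: [[-0.998, -0.065, 0.002], [-0.065, 0.998, -0.0], [-0.002, -0.001, -1.0]]
ft_force: [-0.2, -0.5, 0.1]
grip_width: 0.0478
gripper_force: 41.6
shift [ 0.0002 -0.0007  0.0388] turn [-0.0006  0.0018 -0.0047] t 18.8 q [ -13.8   23.1   82.2    0.    74.6 -107.6] pos [ 0.5351 -0.0107  0.1918]
shift [ 0.0002 -0.0007  0.0388] turn [-0.0006  0.0018 -0.0047] t 18.8 q [ -13.8   23.1   82.2    0.    74.6 -107.6] pos [ 0.5351 -0.0107  0.1918]
shift [ 0.0002 -0.0007  0.0388] turn [-0.0006  0.0018 -0.0047] t 18.8 q [ -13.8   23.1   82.2    0.    74.6 -107.6] pos [ 0.5351 -0.0107  0.1918]
```

View pics/side3.png

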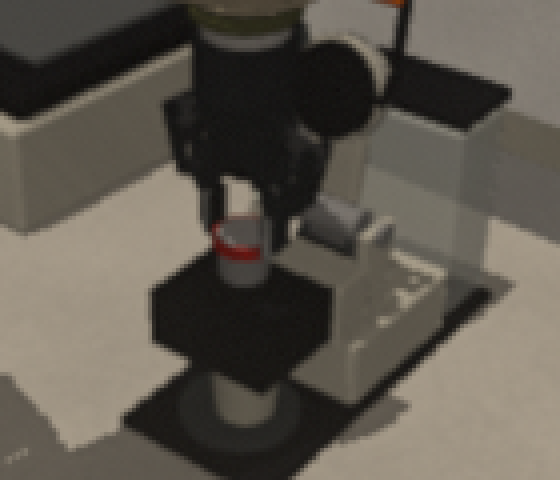

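The picture shows the capsule (240,250) hanging centred just above the chamber block. I'll lower it in stages and check the force.

```bash
python3 -m pendant '[[0.4,0,-0.0005,0.01,0,0,0],[0.4,0,-0.0005,0.015,0,0,0],[0.4,0,-0.0005,0.02,0,0,0],[0.4,0,-0.0005,0.024,0,0,0],[0.4,0,-0.0005,0.024,0,0,0]]'
```

```text
time_s: 19.48
position: [0.5345, -0.0107, 0.1665]
tool_rot: [[-0.998, -0.066, -0.001], [-0.066, 0.998, 0.0], [0.001, 0.0, -1.0]]
ft_force: [-0.1, -0.9, -1.3]
grip_width: 0.0479
gripper_force: 41.6
```

```bash
python3 -m pendant '[[0.4,0,0,0.004,0,0,0],[0.4,0,0,0.008,0,0,0],[0.4,0,0,0.012,0,0,0],[0.4,0,0,0.012,0,0,0]]'
python3 -m pendant '[[0.4,0,0,0.0015,0,0,0],[0.4,0,0,0.0015,0,0,0]]'
```

```text
time_s: 19.98
position: [0.5344, -0.0107, 0.1545]
tool_rot: [[-0.998, -0.066, -0.001], [-0.066, 0.998, 0.0], [0.001, 0.0, -1.0]]
ft_force: [-0.4, -0.1, -0.6]
grip_width: 0.0477
gripper_force: 41.6
time_s: 20.23
position: [0.5346, -0.0108, 0.1533]
tool_rot: [[-0.998, -0.066, 0.0], [-0.066, 0.998, -0.0], [-0.0, -0.0, -1.0]]
ft_force: [-0.6, -0.2, -0.0]
grip_width: 0.0479
gripper_force: 41.6
```

```bash
python3 -m pendant '[[0.4,0,0,0.001,0,0,0],[0.4,0,0,0.001,0,0,0]]' | grep -E "posi|ft"
python3 -m pendant '[[0.4,0,0,0.001,0,0,0],[0.4,0,0,0.001,0,0,0]]'| grep -E "posi|ft"
```

```text
position: [0.5346, -0.0107, 0.1523]
ft_force: [-0.9, -0.1, -1.7]
position: [0.5346, -0.0108, 0.1514]
ft_force: [0.4, 0.0, 0.5]
```

```bash
python3 -m pendant '[[0.4,0,0,0.001,0,0,0],[0.4,0,0,0.001,0,0,0]]' | grep -E "posi|ft"
python3 - <<'E'
from rig import env
import sys
sys.exit(int(env.observe()["ft_force"][2]>4))
E
[ $? = 0 ] && python3 -m pendant '[[0.4,0,0,0.001,0,0,0],[0.4,0,0,0.001,0,0,0]]'| grep -E "posi|ft"
```

```text
position: [0.5347, -0.0108, 0.1513]
ft_force: [-3.2, 0.8, 8.4]
```

Contact comes at 8 N, at the predicted seated height, so I'll release here.

```bash
python3 -m pendant '[[0.7,0,0,-0.0005,0,0,0],[0.7,0,0,-0.0005,0,0,0],[0.7,0,0,-0.0005,0,0,0],[0.7,0,0,-0.0005,0,0,0]]'
python3 -m pendant '[[0.7,0,0,-0.01,0,0,0],[0.7,0,0,-0.03,0,0,0],[0.7,0.01,0,-0.06,0,0,0],[0.7,0.04,0,-0.10,0,0,0],[0.7,0.06,0,-0.12,0,0,0]]'
python3 - <<'E'
from h import *
im=env.get_image("wrist"); I=im["image"]; cv2.imwrite("pics/w6.png",I)
for t in env.trace("wrist","red_capsule")[:1]:
    c,_=cv2.findContours(t["mask"].astype(np.uint8),0,1); c=max(c,key=cv2.contourArea)
    print(t["conf"],t["bbox"],cv2.minEnclosingCircle(np.array([at_z(im,p[0],.145)[:2] for p in c],np.float32)))
a={}
for c in ("scene","side"):
    i2=env.get_image(c)
    for n in ("red_capsule","handle"):
        t=env.tip_of(c,n)
        if t: a[n,c]=ray(i2,t[0]["centre"])
for n in ("red_capsule","handle"):
    if (n,"side") in a and (n,"scene") in a: print(n,tri(a[n,"scene"],a[n,"side"]))
E
```

```text
time_s: 21.48
position: [0.5346, -0.0107, 0.1507]
tool_rot: [[-0.998, -0.066, -0.0], [-0.066, 0.998, 0.0], [0.0, 0.0, -1.0]]
ft_force: [0.2, -0.2, 0.3]
grip_width: 0.0598
gripper_force: 0.0
time_s: 22.1
position: [0.4741, -0.0147, 0.2734]
tool_rot: [[-0.998, -0.066, 0.003], [-0.066, 0.998, -0.001], [-0.003, -0.001, -1.0]]
ft_force: [0.7, 0.7, -0.2]
grip_width: 0.0601
gripper_force: 0.0
0.88 [258.0, 249.6, 53.6, 55.1] ((0.5333626866340637, -0.011015822179615498), 0.027261385694146156)
red_capsule [ 0.53729033 -0.01276299  0.10638173]
handle [ 0.66423687 -0.00538302  0.34304951]
```

View pics/w6.png

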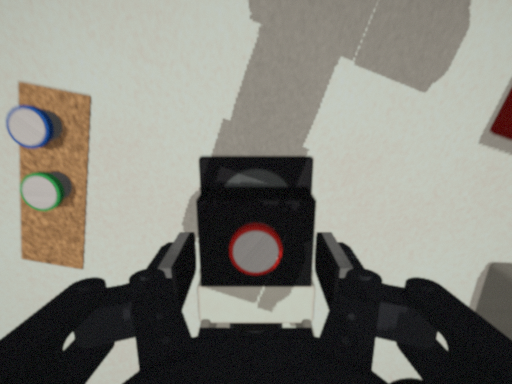

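The picture shows the red capsule seated flat in the chamber at (257,249), and the blue and green capsules still on the mat. The handle triangulates to the open position, where I left it. I'll hand in.

```bash
python3 -m pendant '[[0.7,0,0,0,0,0,0],[0.7,0,0,0,0,0,0],[0.7,0,0,0,0,0,0]]' | head -2; python3 -c "
from rig import env
print(env.close_job())"
```

```text
time_s: 22.88
position: [0.4748, -0.0147, 0.2707]
the job is handed in; nothing more can be done
None
```

The brew head rests open on its rubber rest and the red capsule sits in the chamber with its collar on the rim; the job was handed in at 22.9 s, and the one doubtful point is a brief peak of about 15 N at the handle, right at the stated limit, when the head met the rest.

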